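# Set up the folding sewing frame

### The arm

A 7-joint arm with a two-finger parallel gripper is mounted at the origin on the work surface. World frame = base frame: x ahead of the robot, y to its left, z up, the work surface at z = 0. Lengths are in mm, angles in degrees, forces in N, time in s.
With the tool pointing down it reaches from about 350 to 900 mm from the base axis. Payload 19.9 kg.
Tool frame: the origin (TCP) lies midway between the tips of the shut fingers; the grasp point (between the pads) lies 19 mm behind it; z points along the fingers, y is the direction in which the jaws open and shut (so a half turn about z gives the same grasp; the last joint's range is limited). The gripper opens to 94 mm and grips with 3 to 60 N. Pads are 16 mm wide; open, the fingers measure 119 mm over their backs; the gripper's body (75 mm by 177 mm) begins 78 mm behind the grasp point.
Start: joints at [64.601, 23.915, -0.59, 92.452, 0.269, 63.638, -3.037], TCP at [244.414, -575.205, 205.425] pointing down, gripper open.
Joint ranges: [-161.28, 161.28], [-22.2, 115.67], [-73.04, 71.86], [3.21, 147.25], [-68.34, 248.33], [10.77, 114.83], [-161.83, 161.83]. Speed limits (degrees/s): [108.29, 108.29, 136.94, 136.94, 172.46, 172.46, 172.46].

### API

Orientations are given as [roll, pitch, yaw] about the fixed x, y, z axes, in that order (R = Rz(yaw) Ry(pitch) Rx(roll)).
In Python, from station import sensors, vision, ticket gives the robot as it stands.
- The arm moves only by the tool apply_moves, never from a script. Its argument "rows" is one flat list of numbers, 7 for each row, row after row: the shift along the tool's x, y, z in cm, then the turn, a rotation vector about the tool's x, y, z in degrees, then the opening in per cent of the stroke, from 0 (shut) to 100 (fully open). A call has 1 to 12 rows; each row shifts and turns the pose as measured when the row begins, along the tool's axes as they then stand; what a row does not reach is not made up. A row lasts 1/8 s, in which the tool goes at most 62.5 mm and 10.7 degrees, less where a joint would pass 70% of its speed; a pose out of reach is approached as far as the arm can. A call is refused whole if a number of a shift passes 6.25 or a number of a turn 10.7, either way. A call with a gripper value outside its range is refused whole. The fingers move at their own pace and stop on an object; the grip force is fixed at half the most. Time passes only in rows, so rows that do not move let the fingers close. It gives the time, the measured TCP pose, the force and the opening at its end, in the units of the state.
- sensors.get_obs(): the state, without advancing time (a new reading comes with each control period).
- vision.read_camera(name): name is "scene" or "top" or "wrist"; returns a dict with "image" (480x640x3 uint8, red, green, blue), "vertical_fov" (degrees; the focal length in pixels is half the picture's height over the tangent of half this angle, whatever the lens; pixels are square), "cx", "cy" (the principal point, pixels), "world_from_camera" (4x4, takes a point from camera to world coordinates); the wrist camera has in their place "mount" (4x4, takes a point from camera to tool coordinates, whose origin is the TCP and whose axes are the flange's). Camera axes: x right, y up, looking along -z (the intrinsics and any distortion apply to the point x, -y, -z); pixel columns grow to the right and rows downward; lengths in mm; the calibration is good to about 2 mm. A picture is of the moment at which its call begins: read the wrist's pose just before it. There is no depth.
- ticket.hand_in(): hands the job in, once; it reports no verdict.
The state is a dict: "clock": time; "joints": joint angles; "qvel": joint speeds; "joint_efforts": joint torques, N m; "tool_pos": TCP position; "tcp_rot": TCP orientation; "force": force on the tool from outside, world axes, zero at the start; "ft_torque": the same for the moment, N m; "grip_width": finger opening in mm.
Only numpy, scipy, OpenCV 4.12 (cv2) and the standard library are available. Lean on these libraries where they do the work, as an engineer would, in place of code of your own. Each camera call takes 0.05 s, during which the arm holds its last target.

### The job

Set up the folding book-sewing frame: pile the two loose packing boards squarely on the green pad of its base, the pale one first and the dark one on top, edges in line, and let go of them. Then flip the kickstand (red pin) over its centre towards the robot so that it falls fully down, raise the leaning frame by its crossbar until it is upright, and finish while still holding it upright, since it tips back if let go. Leave the other things on the bench where they are.

Things in the scene. Friction and masses are not known exactly. Their poses are not given: they have to be found in the camera images.
- pad (a point): Centre of the top of the fixed green pad (56 mm along x, 110 mm along y), 32 mm above the bench, on the sewing frame's base board (250 x 370 x 18 mm, fixed to the bench). Axes of the base board: x away from the robot side towards the hinged frame, y left along it, z up. The frame's hinge line is parallel to y, 105 mm from this point along x and 2 mm below it.
- pale_board: Loose pale plywood packing board, 56 mm (x) by 110 mm (y) by 14 mm thick, thin brass strips on its short ends, about 120 g, starts flat on the bench. Origin at the centre of its underside, z up.
- dark_board: Loose dark wooden packing board of the same size and mass, starts flat on the bench. Origin at the centre of its underside, z up.
- crossbar (a point): Middle of the hinged frame's crossbar: a round pale bar 20 mm thick, 182 mm long, parallel to the pad's y, 225 mm from the hinge line, between two dark posts (18 mm square, centred 100 mm to either side, ending 5 mm beyond the bar's middle). z points along the posts, away from the hinge. The bar can be pinched from above and can turn between the fingers.
- frame (a joint): Lean of the frame in rad: 0 upright, positive leaning back away from the robot side. Starts at its rear stop, 0.38; front stop at -0.06. Its weight (about 0.6 kg) and a return spring always tip it back to 0.38 when let go, even from the front stop; about 2 to 3 N at the crossbar raises or holds it.
- pin (a point): Red pin at the kickstand's end: 10 mm thick, parallel to the pad's y, sticking out 52 mm to the right (-y) of the leg's middle; this point on its axis is 34 mm out. The leg, a flat steel bar 11 mm wide, pivots on the outer side of the right-hand (-y) post, 100 mm from the frame's hinge line; pin to pivot 142 mm.
- kickstand (a joint): Leg angle from the posts, rad: starts folded at its rear stop, -0.1; grows as the pin swings over the top towards the robot side; 2.4 fully down. Its weight (150 g) holds it back until the pin is past the point above its pivot (65 mm along the pad's -x from the start, rising 16 mm: follow this arc, else friction jams it and the frame lifts); beyond, it falls to 2.4 by itself. Under 1 N at the pin.
- glue_jar: Closed glue jar, 72 mm across, 100 mm tall, origin at the centre of its underside; to be left alone.
- brass_weight: Brass block 50 x 80 x 50 mm, origin at the centre of its underside; to be left alone.
- brush_mug: White cup with brushes, 80 mm across, 95 mm tall (brushes to 175 mm), origin at the centre of its underside; to be left alone.
- bone_folder: White bone folder, a flat strip 150 x 22 x 6 mm, origin at the centre of its underside; to be left alone.

How it is judged (in metres and radians):
On the way, in this order (a step that is already met when the one before it is completed fails the run):
1. the pale board lies squarely on the green pad and is let go (horizontal distance between pale_board and pad below 0.007 m and angle between the x axis of pale_board and the x axis of pad, either way round below 0.1 rad and angle between pale_board's own z axis and vertical below 0.06 rad and z of pale_board in the frame of pad between -0.004 and 0.004 m and contact force between pale_board and the fingers below 0.1 N and linear speed of pale_board below 0.03 m/s), for 0.1 s.
2. the dark board lies squarely on the pale one and is let go (horizontal distance between pale_board and pad below 0.007 m and angle between the x axis of each of pale_board, dark_board and the x axis of pad, either way round below 0.1 rad and angle between each of pale_board, dark_board's own z axis and vertical below 0.06 rad and z of pale_board in the frame of pad between -0.004 and 0.004 m and horizontal distance between dark_board and pale_board below 0.007 m and z of dark_board in the frame of pad between 0.01 and 0.018 m and contact force between dark_board and the fingers below 0.1 N and linear speed of dark_board below 0.03 m/s), for 0.1 s.
3. the kickstand has gone over centre and is fully down, the pile still square (value of joint kickstand above 2.2 rad and horizontal distance between pale_board and pad below 0.007 m and angle between the x axis of each of pale_board, dark_board and the x axis of pad, either way round below 0.1 rad and angle between each of pale_board, dark_board's own z axis and vertical below 0.06 rad and z of pale_board in the frame of pad between -0.004 and 0.004 m and horizontal distance between dark_board and pale_board below 0.007 m and z of dark_board in the frame of pad between 0.01 and 0.018 m), for 0.1 s.
4. the frame is upright in the robot's grip (value of joint frame between -0.09 and 0.09 rad and contact force between the fingers and frame above 0.5 N), for 0.3 s.
At the end, for the whole second after the job is handed in: The frame is within 0.09 rad of upright, still, and held by the fingers (at least 0.5 N); the kickstand is down (above 2.2 rad); the pale board lies flat on the pad and the dark one flat on it, each within 7 mm and 0.1 rad of the one below or the pad's direction, both let go (all of step 3 and all of step 4 and contact force between each of pale_board, dark_board and the fingers below 0.1 N and linear speed of each of pale_board, dark_board below 0.03 m/s and velocity of joint frame between -0.1 and 0.1 rad/s); the arm keeps its last pose, push and grip.
It fails at once if another thing on the bench is moved by more than 20 mm (distance of any of glue_jar, brass_weight, brush_mug, bone_folder from where it was at the start of the episode above 0.02 m).
It also fails if it takes over 72 s, if anything falls off the work surface, if the arm or the gripper's body presses on something with over 40 N, if the wrist force passes 120 N, or if a joint passes its speed limit or range.

## Working session

There is one attempt and no reset: what is moved stays moved. The work goes in short steps, Python scripts to look and compute and a tool call to move; the robot and the scene stay as the last step left them, time stands still between calls to the robot, and variables do not carry over. Pictures are saved under pics/ and viewed, and the job is handed in when it is done.

Besides the shell and the picture viewer there is one more tool, called after "Emit:" in YAML: its name, and indented under it one key for each argument. apply_moves: Moves the arm, as the interface text tells. Its arguments: {"type":"object","properties":{"rows":{"type":"array","items":{"type":"number"}}},"required":["rows"]}

```bash
ls; mkdir -p pics; python3 - <<'E'
from station import sensors, vision
import cv2,numpy as np
o=sensors.get_obs();print(o)
for n in ["scene","top","wrist"]:
    c=vision.read_camera(n);cv2.imwrite(f"pics/{n}0.png",c["image"][:,:,::-1])
    print(n,{k:v for k,v in c.items() if k!="image"})
E
```

```text
pics
{'clock': 0.0, 'joints': array([64.60223579, 23.94678748, -0.59104807, 92.48653461,  0.27044577,
       63.63839087, -3.03715531]), 'qvel': array([ 0.00687882, -0.04549025, -0.02139604,  0.02270378, -0.01452283,
        0.07501364, -0.02444962]), 'joint_efforts': array([ 5.64263664e-04, -8.51240087e+01,  6.39046468e-01, -4.25988615e+01,
       -4.87877266e-02,  1.85247551e-02,  1.31458733e-04]), 'tool_pos': array([ 244.24453555, -574.87676968,  204.83146088]), 'tcp_rot': array([-1.79929887e+02,  6.00168952e-03,  2.30211721e+01]), 'force': array([ 0.37444708, -0.15831255,  0.44585128]), 'ft_torque': array([ 0.06840856, -0.00867678, -0.02300372]), 'grip_width': 93.838246634165}
scene {'vertical_fov': 50.2546751029138, 'cx': 323.5371377238076, 'cy': 226.0940004376282, 'world_from_camera': array([[ 7.27198737e-01, -4.18938612e-01,  5.43757700e-01,
         1.26783272e+03],
       [ 6.86056495e-01,  4.69605623e-01, -5.55695100e-01,
        -8.13005127e+02],
       [-2.25495393e-02,  7.77149277e-01,  6.28912172e-01,
         1.07371001e+03],
       [ 0.00000000e+00,  0.00000000e+00,  
[... 240 characters left out ...]
       [-9.99853173e-01,  1.69715747e-02, -2.36593025e-03,
        -2.81306942e+01],
       [-6.58463976e-05,  1.34263996e-01,  9.90945596e-01,
         1.30568475e+03],
       [ 0.00000000e+00,  0.00000000e+00,  0.00000000e+00,
         1.00000000e+00]])}
wrist {'vertical_fov': 59.26870388107785, 'cx': 323.0459853051566, 'cy': 242.85427408088205, 'mount': array([[ 4.33341680e-05,  9.73644081e-01,  2.28072800e-01,
         6.59082688e+01],
       [ 9.99999714e-01, -2.14358518e-04,  7.25096315e-04,
         6.31791413e-01],
       [ 7.54875082e-04,  2.28072703e-01, -9.73643812e-01,
        -1.80094021e+02],
       [ 0.00000000e+00,  0.00000000e+00,  0.00000000e+00,
         1.00000000e+00]])}
```

View pics/scene0.png

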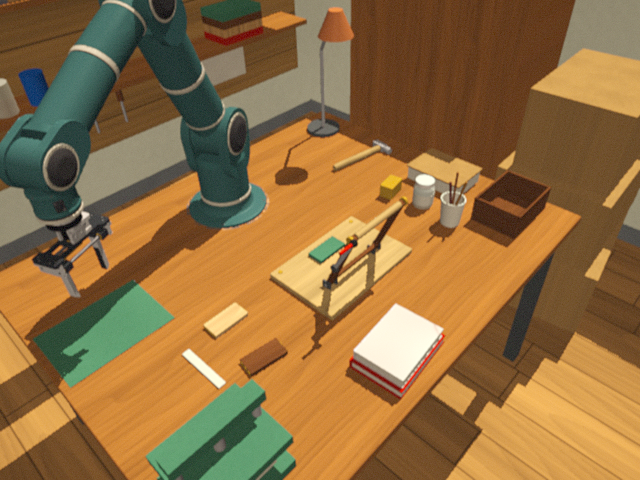

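View pics/top0.png

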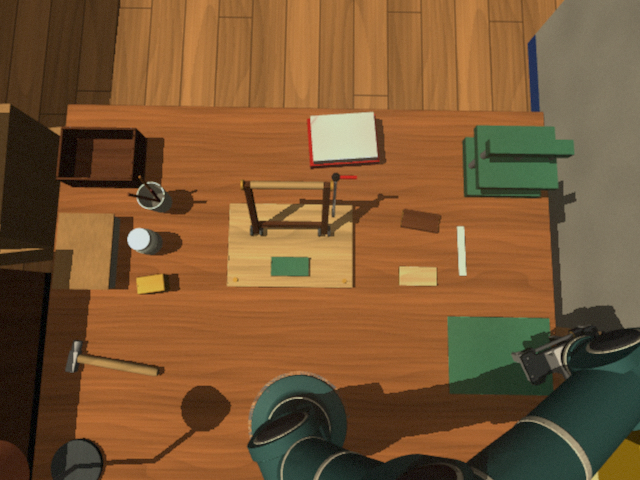

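View pics/wrist0.png

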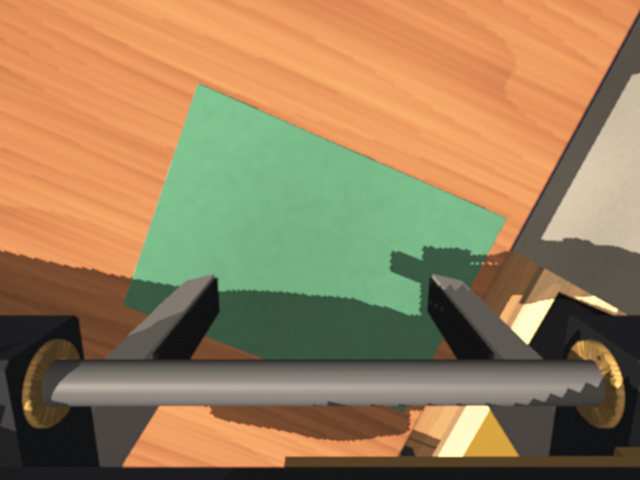

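```bash
cat > h.py <<'E'
from station import sensors, vision
import cv2,numpy as np
from scipy.spatial.transform import Rotation as R
def cam(n,save=None):
    o=sensors.get_obs();c=vision.read_camera(n)
    if save: cv2.imwrite(f"pics/{save}.png",c["image"][:,:,::-1])
    if n=="wrist":
        T=np.eye(4);T[:3,:3]=R.from_euler('xyz',o["tcp_rot"],degrees=True).as_matrix();T[:3,3]=o["tool_pos"]
        W=T@c["mount"]
    else: W=c["world_from_camera"]
    f=c["image"].shape[0]/2/np.tan(np.radians(c["vertical_fov"]/2))
    return dict(im=c["image"],W=W,f=f,cx=c["cx"],cy=c["cy"],o=o)
def ray(c,p):
    p=np.atleast_2d(np.asarray(p,float))
    d=np.c_[(p[:,0]-c["cx"])/c["f"],-(p[:,1]-c["cy"])/c["f"],-np.ones(len(p))]@c["W"][:3,:3].T
    return c["W"][:3,3],d
def plane(c,p,z):
    o,d=ray(c,p);return o+d*((z-o[2])/d[:,2])[:,None]
def proj(c,P):
    P=np.atleast_2d(P);q=(P-c["W"][:3,3])@c["W"][:3,:3]
    return np.c_[c["cx"]-c["f"]*q[:,0]/q[:,2],c["cy"]+c["f"]*q[:,1]/q[:,2]]
def tri(c1,p1,c2,p2):
    o1,d1=ray(c1,p1);o2,d2=ray(c2,p2);d1=d1[0];d2=d2[0]
    s=np.linalg.lstsq(np.c_[d1,-d2],o2-o1,rcond=None)[0]
    a=o1+s[0]*d1;b=o2+s[1]*d2
    return (a+b)/2,np.linalg.norm(a-b)
def rect(c,mask,z,win=None):
    m=mask.astype(np.uint8)
    if win: 
        w=np.zeros_like(m);w[win[1]:win[3],win[0]:win[2]]=1;m=m*w
    m=cv2.morphologyEx(m,cv2.MORPH_OPEN,np.ones((3,3),np.uint8))
    n,l,s,_=cv2.connectedComponentsWithStats(m)
    i=1+np.argmax(s[1:,4]);m=(l==i).astype(np.uint8)
    k=max(cv2.findContours(m,cv2.RETR_EXTERNAL,cv2.CHAIN_APPROX_NONE)[0],key=cv2.contourArea)[:,0,:]
    P=plane(c,k,z)[:,:2]
    r=cv2.minAreaRect(P.astype(np.float32))
    return r,k.mean(0),s[i]
def hsv(c): return cv2.cvtColor(c["im"],cv2.COLOR_RGB2HSV)
E
python3 - <<'E'
from h import *
c=cam("top");H=hsv(c)
for n,p in [("pale",(418,276)),("dark",(421,220)),("pad",(290,266)),("fold",(461,250)),("bench",(400,330)),("base",(335,250)),("pin",(346,177)),("bar",(285,185)),("brass",(150,285))]:
    print(n,H[p[1],p[0]],c["im"][p[1],p[0]])
big=cv2.resize(c["im"][160:300,220:480],None,fx=3,fy=3,interpolation=cv2.INTER_CUBIC)
cv2.imwrite("pics/topc.png",big[:,:,::-1])
s=cam("scene")
big=cv2.resize(s["im"][170:380,190:430],None,fx=3.3,fy=2.8,interpolation=cv2.INTER_CUBIC)
big=cv2.resize(s["im"][180:330,260:430],None,fx=4,fy=4,interpolation=cv2.INTER_CUBIC)
cv2.imwrite("pics/scenec.png",big[:,:,::-1])
E
```

```text
pale [ 20 123 211] [211 178 109]
dark [ 13 178 103] [103  62  31]
pad [ 62  90 122] [ 79 122  82]
fold [ 39  41 218] [208 218 183]
bench [ 13 179 157] [157  94  47]
base [ 18 137 211] [211 164  98]
pin [  3 212 195] [195  47  33]
bar [ 18 141 194] [194 152  87]
brass [ 21 182 210] [210 167  60]
```

View pics/topc.png

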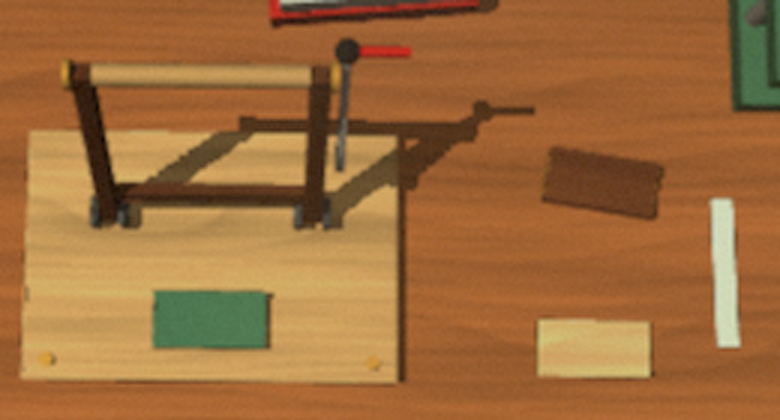

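View pics/scenec.png

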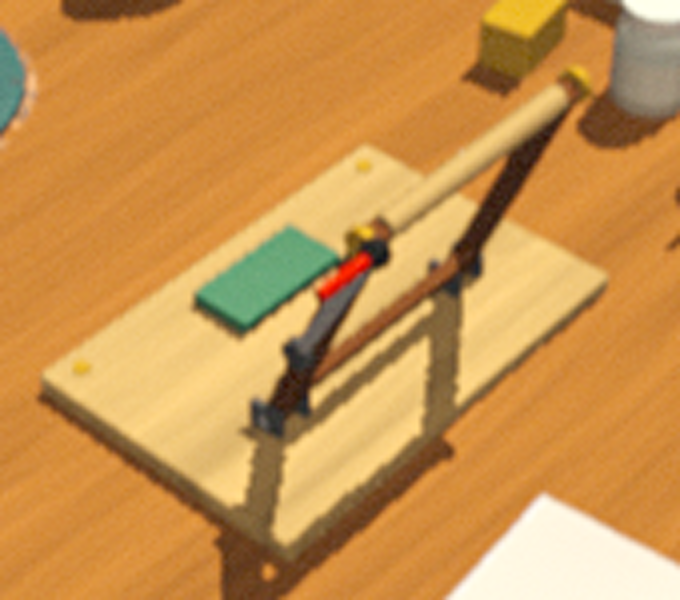

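```bash
python3 - <<'E'
from h import *
c=cam("top");H=hsv(c).astype(int)
h,s,v=H[...,0],H[...,1],H[...,2]
def go(n,m,z,win):
    r,k,st=rect(c,m,z,win);print(n,np.round(r[0],1),np.round(r[1],1),round(r[2],2),st)
go("pale",(h>=17)&(v>150),14,(380,250,450,300))
go("dark",(v<125),14,(390,200,450,240))
go("pad",(h>45)&(h<80),32,(260,245,320,285))
go("fold",(s<100),6,(445,215,480,285))
go("base",(h>=15)&(v>150),18,(220,200,365,295))
E
```

```text
pale [ 427.2 -341.4] [109.4  56.4] 89.43 [399 266  38  20 728]
dark [ 591.8 -353.6] [117.8  58.3] 81.68 [401 209  41  24 727]
pad [448.2  37.6] [ 52.6 104.9] 0.98 [271 257  37  19 656]
fold [ 505.7 -474.8] [147.4  23.5] 0.98 [457 226  10  50 392]
base [512.5  39.3] [249.  367.3] 0.21 [ 227  203  125   85 6834]
```

Emit:
apply_moves:
  rows: [0, 0, -0.5, 0, 0, -9.6, 100, 0, 0, -0.5, 0, 0, -9.6, 100, 0, 0, -0.5, 0, 0, -9.6, 100, 0, 0, -0.5, 0, 0, -9.6, 100, 0, 0, 0, 0, 0, -9.6, 100, 0, 0, 0, 0, 0, -9.6, 100, 0, 0, 0, 0, 0, -9.6, 100]

```text
clock: 1.18
tool_pos: [244.3, -574.7, 225.4]
tcp_rot: [-179.9, -0.1, 92.3]
force: [0.2, 0.4, -0.3]
grip_width: 93.7
```

Emit:
apply_moves:
  rows: [4.6, 3.8, 0, 0, 0, 2.2, 100, 4.6, 3.7, 0, 0, 0, 0, 100, 4.6, 3.7, 0, 0, 0, 0, 100, 4.6, 3.7, 0, 0, 0, 0, 100, 4.6, 3.7, 0, 0, 0, 0, 100, 0, 0, 0, 0, 0, 0, 100]

```text
clock: 1.92
tool_pos: [431.9, -335.6, 225.2]
tcp_rot: [-180.0, -0.1, 90.3]
force: [-1.3, -0.9, 0.4]
grip_width: 94.3
```

```bash
python3 - <<'E'
from h import *
c=cam("wrist","w1");print(c["o"]["tool_pos"],c["o"]["tcp_rot"])
E
```

```text
[ 431.9303996  -335.57802226  225.16624602] [-1.79975975e+02 -5.13940064e-02  9.02541935e+01]
```

View pics/w1.png

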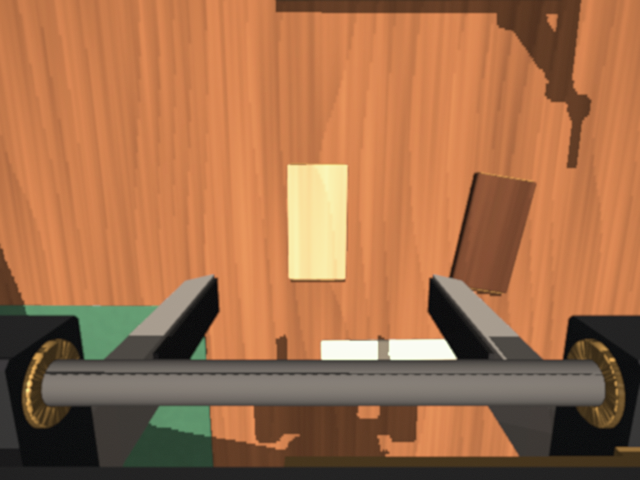

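```bash
cat >> h.py <<'E'
def show(n,r): print(n,np.round(r[0][0],1),np.round(r[0][1],1),round(r[0][2],2),r[2])
E
python3 - <<'E'
from h import *
c=cam("wrist");H=hsv(c).astype(int)
h,s,v=H[...,0],H[...,1],H[...,2]
print(H[222,317],H[232,493],H[200,400],H[279,317],H[180,505])
show("pale",rect(c,(h>=18)&(v>120),14,(260,140,380,310)))
show("dark",rect(c,(v<150),14,(430,150,560,310)))
E
```

```text
[ 23  87 250] [ 10 155 135] [ 12 158 197] [ 12 158 126] [ 11 156 134]
pale [ 426.3 -342.6] [108.9  54.4] 89.89 [ 289  162   60  115 6632]
dark [ 590.4 -354.5] [113.9  59.2] 81.16 [ 451  169   87  124 7117]
```

Emit:
apply_moves:
  rows: [-0.7, -0.56, 0, 0, 0, 0.2, 100, 0, 0, 4.8, 0, 0, 0, 100, 0, 0, 4.8, 0, 0, 0, 100, 0, 0, 4.8, 0, 0, 0, 100, 0, 0, 4.8, 0, 0, 0, 100, 0, 0, 0, 0, 0, 0, 100]

```text
clock: 2.78
tool_pos: [415.9, -357.5, 28.3]
tcp_rot: [-179.9, 0.2, 88.8]
force: [-0.6, -0.2, 0.4]
grip_width: 94.0
```

Emit:
apply_moves:
  rows: [1.5, 1.04, 0, 0, 0, -1.2, 100, 0, 0, 0, 0, 0, 0, 100]

```text
clock: 3.02
tool_pos: [428.0, -343.8, 31.4]
tcp_rot: [180.0, 0.4, 90.0]
force: [0.5, 0.1, -0.1]
grip_width: 94.2
```

Emit:
apply_moves:
  rows: [0.12, -0.17, 0.8, 0, 0, 0, 100, 0, 0, 1.0, 0, 0, 0, 100, 0, 0, 0.9, 0, 0, 0, 100, 0, 0, 0, 0, 0, 0, 100]

```text
clock: 3.52
tool_pos: [426.8, -344.0, 4.7]
tcp_rot: [179.9, 0.5, 90.0]
force: [-0.0, 0.3, -0.3]
grip_width: 93.8
```

Emit:
apply_moves:
  rows: [0.14, 0, 0.05, 0, 0.5, 0, 100, 0, 0, 0, 0, 0, 0, 50, 0, 0, 0, 0, 0, 0, 30, 0, 0, 0, 0, 0, 0, 30, 0, 0, 0, 0, 0, 0, 30, 0, 0, 0, 0, 0, 0, 30]

```text
clock: 4.28
tool_pos: [426.9, -342.8, 4.5]
tcp_rot: [179.9, -0.0, 90.0]
force: [-0.1, 0.0, -0.8]
grip_width: 55.8
```

Emit:
apply_moves:
  rows: [0, 0, -2, 0, 0, 0, 30, 0, 0, -3, 0, 0, 0, 30, 0, 0, -3, 0, 0, 0, 30, 0, 0, -3, 0, 0, 0, 30, 0, 0, -2, 0, 0, 0, 30, 3, 0.3, 0, 0, 0, 0, 30, 4, 0.3, 0, 0, 0, 0, 30, 4, 0.3, 0, 0, 0, 0, 30, 4, 0.3, 0, 0, 0, 0, 30, 4, 0.3, 0, 0, 0, 0, 30, 4, 0.3, 0, 0, 0, 0, 30, 3, 0, 0, 0, 0, 0, 30]

```text
clock: 5.78
tool_pos: [444.2, -76.4, 138.8]
tcp_rot: [179.9, 0.0, 89.8]
force: [0.1, 0.6, -0.7]
grip_width: 55.7
```

Emit:
apply_moves:
  rows: [2, 0, 0, 0, 0, 0, 30, 0, 0, 0, 0, 0, 0, 30]

```text
clock: 6.02
tool_pos: [444.1, -53.8, 139.0]
tcp_rot: [179.8, 0.0, 90.0]
force: [0.2, 0.3, -1.0]
grip_width: 55.4
```

```bash
python3 - <<'E'
from h import *
c=cam("wrist","w2");print(c["o"]["tool_pos"],c["o"]["tcp_rot"])
E
```

```text
[444.08324685 -53.79291094 139.00683018] [1.79844170e+02 2.25497750e-02 8.99911812e+01]
```

View pics/w2.png

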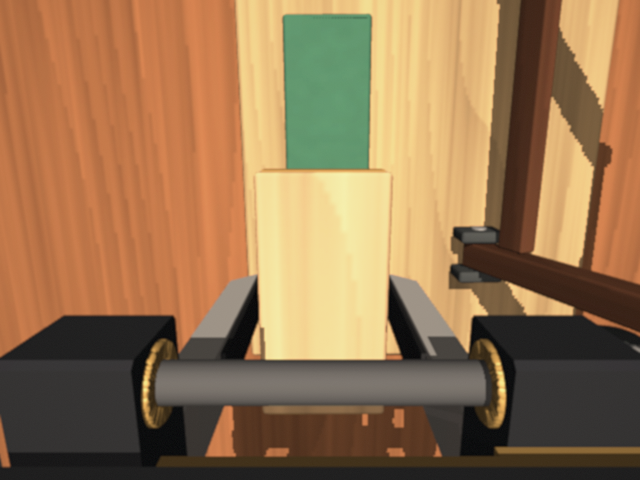

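Emit:
apply_moves:
  rows: [-1.5, 0, -3, 0, 0, 0, 30, -1.5, 0, -3, 0, 0, 0, 30, 0, 0, 0, 0, 0, 0, 30]

```text
clock: 6.45
tool_pos: [443.3, -88.3, 200.2]
tcp_rot: [179.9, 0.0, 89.8]
force: [-0.4, -0.5, -2.4]
grip_width: 55.5
```

```bash
python3 - <<'E'
from h import *
c=cam("wrist","w3");print(c["o"]["tool_pos"],c["o"]["tcp_rot"])
H=hsv(c).astype(int)
h,s,v=H[...,0],H[...,1],H[...,2]
show("pad",rect(c,(h>45)&(h<85)&(s>60),32,(240,0,420,300)))
# board front edge in hand
zt=c["o"]["tool_pos"][2]-4.5+14
col=H[:,323,:];print([(r,tuple(col[r])) for r in range(130,200,4)])
print("ztop",zt)
E
```

```text
[443.28921329 -88.26689962 200.24159117] [1.79914404e+02 2.40887376e-02 8.97716832e+01]
pad [447.3  31.7] [ 54.1 100.9] 0.36 [ 291    0   72  140 9730]
[(130, (np.int64(67), np.int64(89), np.int64(154))), (134, (np.int64(67), np.int64(88), np.int64(154))), (138, (np.int64(65), np.int64(83), np.int64(107))), (142, (np.int64(16), np.int64(120), np.int64(125))), (146, (np.int64(16), np.int64(120), np.int64(123))), (150, (np.int64(21), np.int64(108), np.int64(246))), (154, (np.int64(21), np.int64(109), np.int64(245))), (158, (np.int64(21), np.int64(108), np.int64(245))), (162, (np.int64(21), np.int64(107), np.int64(245))), (166, (np.int64(21), np.int64(106), np.int64(245))), (170, (np.int64(17), np.int64(155), np.int64(217))), (174, (np.int64(25), np.int64(82), np.int64(246))), (178, (np.int64(25), np.int64(84), np.int64(245))), (182, (np.int64(23), np.int64(92), np.int64(245))), (186, (np.int64(22), np.int64(95), np.int64(245))), (190, (np.int64(22), np.int64(95), np.int64(245))), (194, (np.int64(21), np.int64(99), np.int64(245))), (198, (np.int64(21), np.int64(99), np.int64(245)))]
ztop 209.74159117237377
```

View pics/w3.png

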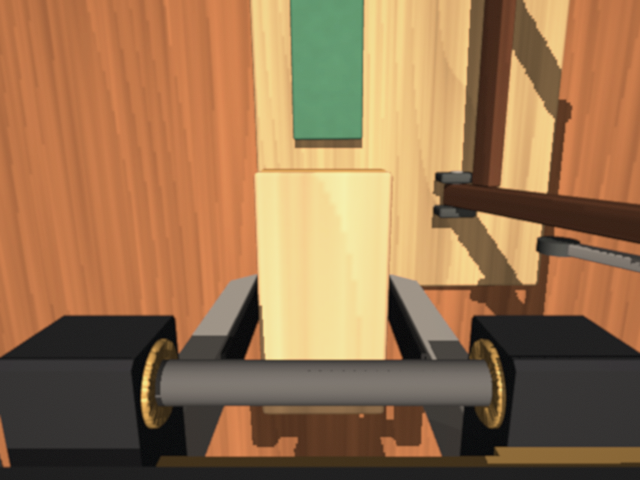

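```bash
python3 - <<'E'
from h import *
c=cam("wrist");
def edges(im,lab):
    H=cv2.cvtColor(im,cv2.COLOR_RGB2HSV).astype(int);h,s=H[...,0],H[...,1]
    m=(h>45)&(h<85)&(s>60)&(H[...,2]>125)
    ys,xs=np.where(m[:300,240:420]);xs=xs+240
    print(lab,"rows",ys.min(),ys.max(),[ (r,xs[ys==r].min(),xs[ys==r].max()) for r in (20,60,100,130)])
    return m
edges(c["im"],"w3")
im2=cv2.imread("pics/w2.png")[:,:,::-1].copy();edges(im2,"w2")
c2=dict(c);T=np.eye(4);T[:3,:3]=R.from_euler('xyz',[179.844,0.0225,89.991],degrees=True).as_matrix();T[:3,3]=[444.083,-53.793,139.007]
from station import vision
c2["W"]=T@vision.read_camera("wrist")["mount"]
for r in (14.5,): print("far",plane(c2,[[290,14.5],[327,14.5],[368,14.5]],32))
for r in (30,150): pass
print("near",plane(c,[[295,138.5],[361,138.5]],32))
for r in (40,80,120):print("w3 sides",plane(c,[[290.5,r],[363.5,r]],32).round(1).tolist())
zt=c["o"]["tool_pos"][2]+9.5
print("board front",plane(c,[[258,171.5],[388,171.5]],zt))
E
```

```text
w3 rows 0 138 [(20, np.int64(292), np.int64(363)), (60, np.int64(293), np.int64(363)), (100, np.int64(294), np.int64(362)), (130, np.int64(295), np.int64(362))]
w2 rows 15 167 [(20, np.int64(283), np.int64(370)), (60, np.int64(285), np.int64(369)), (100, np.int64(286), np.int64(368)), (130, np.int64(286), np.int64(368))]
far [[424.25985194  89.7704282   32.        ]
 [447.20476384  89.78568449  32.        ]
 [472.64243042  89.80259824  32.        ]]
near [[420.8703793  -17.85479652  32.        ]
 [473.60526107 -18.03504621  32.        ]]
w3 sides [[418.8, 54.8, 32.0], [474.3, 54.6, 32.0]]
w3 sides [[418.2, 26.2, 32.0], [474.8, 26.0, 32.0]]
w3 sides [[417.6, -3.6, 32.0], [475.3, -3.8, 32.0]]
board front [[417.23542079 -32.91463023 208.62713983]
 [469.16702402 -33.09232117 208.62713983]]
```

Emit:
apply_moves:
  rows: [3, 0.1, 0, 0, 0, -0.2, 30, 3.2, 0.1, 0, 0, 0, 0, 30, 3.2, 0.1, 1, 0, 0, 0, 30, 2.6, 0.1, 2, 0, 0, 0, 30, 0, 0, 3, 0, 0, 0, 30, 0, 0, 3, 0, 0, 0, 30, 0, 0, 2, 0, 0, 0, 30, 0, 0, 0, 0, 0, 0, 30]

```text
clock: 7.6
tool_pos: [441.0, 39.9, 78.6]
tcp_rot: [-179.3, -0.2, 90.3]
force: [1.0, 0.7, 0.4]
grip_width: 55.3
```

Emit:
apply_moves:
  rows: [-0.37, 0.64, 1.0, -0.7, -0.2, 0.3, 30, 0, 0, 1.2, 0, 0, 0, 30, 0, 0, 0, 0, 0, 0, 30]

```text
clock: 7.98
tool_pos: [448.2, 36.1, 55.9]
tcp_rot: [179.9, -0.0, 90.0]
force: [-0.8, -0.3, -0.9]
grip_width: 55.7
```

Emit:
apply_moves:
  rows: [0, 0, 0.8, 0, 0, 0, 30, 0, 0, 0.7, 0, 0, 0, 30, 0, 0, 0, 0, 0, 0, 30]

```text
clock: 8.35
tool_pos: [448.5, 36.1, 40.3]
tcp_rot: [179.8, -0.0, 90.0]
force: [-0.4, 0.6, -1.1]
grip_width: 55.5
```

Emit:
apply_moves:
  rows: [0.03, -0.07, 0.3, 0, 0, 0, 30, 0, 0, 0.1, 0, 0, 0, 30, 0, 0, 0, 0, 0, 0, 30]

```text
clock: 8.72
tool_pos: [447.8, 36.5, 36.5]
tcp_rot: [179.8, -0.0, 90.0]
force: [0.4, -0.2, -1.9]
grip_width: 55.7
```

```bash
python3 - <<'E'
from h import *
c=cam("scene");big=cv2.resize(c["im"][200:310,260:400],None,fx=5,fy=5,interpolation=cv2.INTER_CUBIC)
cv2.imwrite("pics/s1.png",big[:,:,::-1])
E
```

```text
(no output)
```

View pics/s1.png

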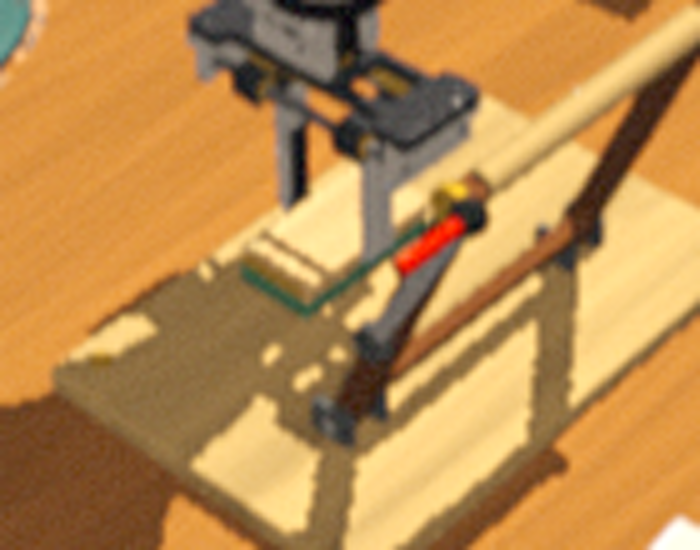

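Emit:
apply_moves:
  rows: [0, 0, 0, 0, 0, 0, 75, 0, 0, 0, 0, 0, 0, 75, 0, 0, 0, 0, 0, 0, 75, 0, 0, -1.5, 0, 0, 0, 80, 0, 0, -3, 0, 0, 0, 100, -3, 0, -3, 0, 0, 0, 100, -3, 0, -4, 0, 0, 0, 100, -3, 0, -4, 0, 0, 0, 100, -2, 0, -2, 0, 0, 0, 100, 0, 0, 0, 0, 0, 0, 100]

```text
clock: 10.02
tool_pos: [447.2, -75.2, 222.9]
tcp_rot: [179.6, -0.0, 90.2]
force: [-0.1, 0.6, -0.5]
grip_width: 94.3
```

```bash
python3 - <<'E'
from h import *
c=cam("wrist","w4");print(c["o"]["tool_pos"],c["o"]["tcp_rot"])
E
```

```text
[447.17176443 -75.17048992 222.89498878] [ 1.79610366e+02 -2.99317970e-02  9.01972871e+01]
```

View pics/w4.png

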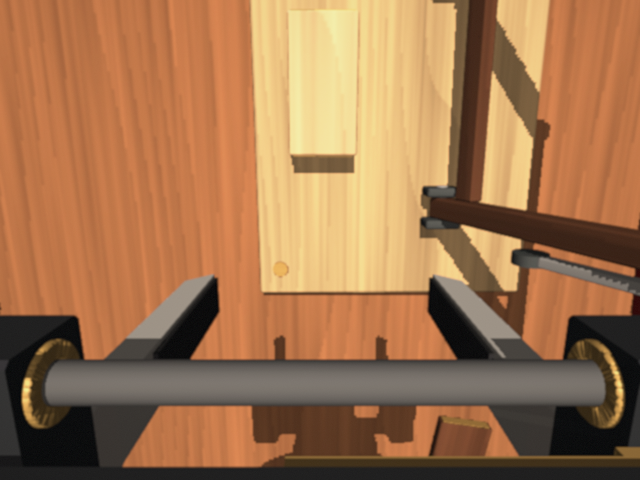

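```bash
python3 - <<'E'
from h import *
c=cam("wrist")
big=cv2.resize(c["im"][0:190,230:480],None,fx=3,fy=3,interpolation=cv2.INTER_NEAREST);cv2.imwrite("pics/w4c.png",big[:,:,::-1])
P=plane(c,[[289,10],[358,10],[290,154],[356,154]],46);print(P.round(1),P.mean(0))
t=cam("top");big=cv2.resize(t["im"][240:300,250:340],None,fx=8,fy=8,interpolation=cv2.INTER_NEAREST);cv2.imwrite("pics/t4c.png",big[:,:,::-1])
E
```

```text
[[421.4  91.5  46. ]
 [474.4  91.8  46. ]
 [420.8 -16.8  46. ]
 [475.3 -16.5  46. ]] [447.96791403  37.49307602  46.        ]
```

View pics/w4c.png

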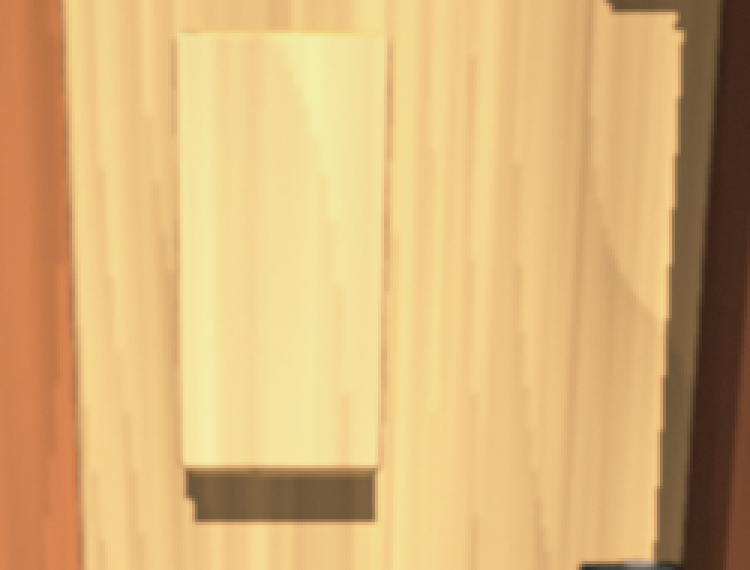

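View pics/t4c.png

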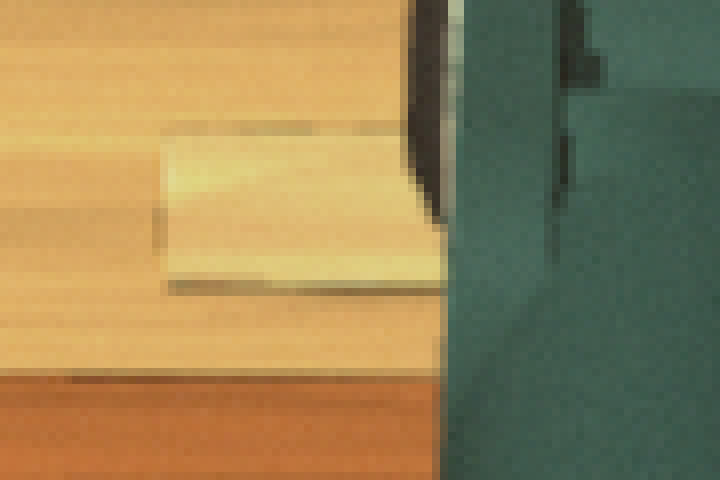

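Emit:
apply_moves:
  rows: [-4, 1.5, 0, 0, 0, 2, 100, -4.5, 2.3, 0, 0, 0, 2, 100, -4.5, 2.3, 0, 0, 0, 2, 100, -4.5, 2.3, 0, 0, 0, 2, 100, -4, 2, 0, 0, 0, 0.5, 100, -4, 1.5, 0, 0, 0, 0, 100, 0, 0, 0, 0, 0, 0, 100]

```text
clock: 11.05
tool_pos: [549.9, -333.5, 211.6]
tcp_rot: [-179.6, -0.5, 82.4]
force: [0.1, 0.4, -0.6]
grip_width: 94.0
```

```bash
python3 - <<'E'
from h import *
c=cam("wrist","w5");print(c["o"]["tool_pos"],c["o"]["tcp_rot"])
H=hsv(c).astype(int);v=H[...,2]
m=(v<160)
show("dark",rect(c,m,14,(200,80,430,330)))
E
```

```text
[ 549.87464309 -333.48042129  211.55483922] [-179.59820693   -0.49807148   82.40436096]
dark [ 592.5 -354.8] [112.8  56.2] 81.43 [ 342  174   66  122 7297]
```

View pics/w5.png

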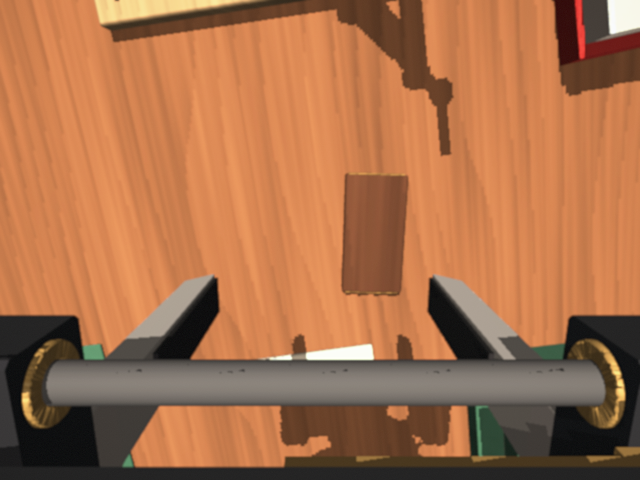

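Emit:
apply_moves:
  rows: [-0.8, 2.3, 1, -0.4, -0.5, 1.0, 100, -0.8, 2.3, 2, 0, 0, 0, 100, 0, 0, 4, 0, 0, 0, 100, 0, 0, 4, 0, 0, 0, 100, 0, 0, 4, 0, 0, 0, 100, 0, 0, 2, 0, 0, 0, 100, 0, 0, 0, 0, 0, 0, 100]

```text
clock: 11.98
tool_pos: [597.9, -338.5, 34.9]
tcp_rot: [-179.9, -0.4, 82.3]
force: [-0.5, 0.4, -0.1]
grip_width: 93.9
```

Emit:
apply_moves:
  rows: [-1.7, -0.33, 0.8, 0, -0.4, 0.9, 100, 0, 0, 0.5, 0, 0, 0, 100, 0, 0, 0, 0, 0, 0, 100]

```text
clock: 12.35
tool_pos: [593.4, -356.9, 24.3]
tcp_rot: [179.9, 0.1, 81.3]
force: [-0.1, 0.1, -0.9]
grip_width: 94.0
```

Emit:
apply_moves:
  rows: [0.12, -0.14, 0.8, 0, 0, 0, 100, 0, 0, 0.8, 0, 0, 0, 100, 0, 0, 0.3, 0, 0, 0, 100, 0, 0, 0, 0, 0, 0, 100]

```text
clock: 12.85
tool_pos: [592.6, -355.2, 4.6]
tcp_rot: [179.8, 0.1, 81.4]
force: [-1.1, -0.2, 0.2]
grip_width: 93.8
```

Emit:
apply_moves:
  rows: [0, 0, 0, 0, 0, 0, 50, 0, 0, 0, 0, 0, 0, 30, 0, 0, 0, 0, 0, 0, 30, 0, 0, 0, 0, 0, 0, 30, 0, 0, -1.5, 0, 0, 0, 30, 0, 0, -3, 0, 0, 0, 30, 0, 0, -4, 0, 0, 0, 30, 0, 0, -4, 0, 0, 0, 30, 0, 0, -4, 0, 0, 0, 30, 0, 0, -2, 0, 0, 0, 30, 0, 0, 0, 0, 0, 0, 30]

```text
clock: 14.22
tool_pos: [592.4, -354.5, 202.3]
tcp_rot: [179.6, 0.2, 81.4]
force: [0.4, 0.5, -1.9]
grip_width: 55.8
```

Emit:
apply_moves:
  rows: [2.5, -1.8, 0, 0, 0, -2, 30, 3.5, -2.4, 0, 0, 0, -2, 30, 4, -2.6, 0, 0, 0, -2, 30, 4, -2.6, 0, 0, 0, -2, 30, 4, -2.6, 0, 0, 0, 0, 30, 3.5, -2.4, 0, 0, 0, 0, 30, 2, -1.6, 0, 0, 0, 0, 30, 0, 0, 0, 0, 0, 0, 30]

```text
clock: 15.22
tool_pos: [437.4, -102.8, 195.1]
tcp_rot: [-180.0, 0.1, 89.7]
force: [0.5, -0.8, -0.9]
grip_width: 55.5
```

```bash
python3 - <<'E'
from h import *
c=cam("wrist","w6");print(c["o"]["tool_pos"],c["o"]["tcp_rot"])
E
```

```text
[ 437.37080449 -102.8103272   195.12573347] [-1.79978007e+02  1.35943150e-01  8.96845639e+01]
```

View pics/w6.png

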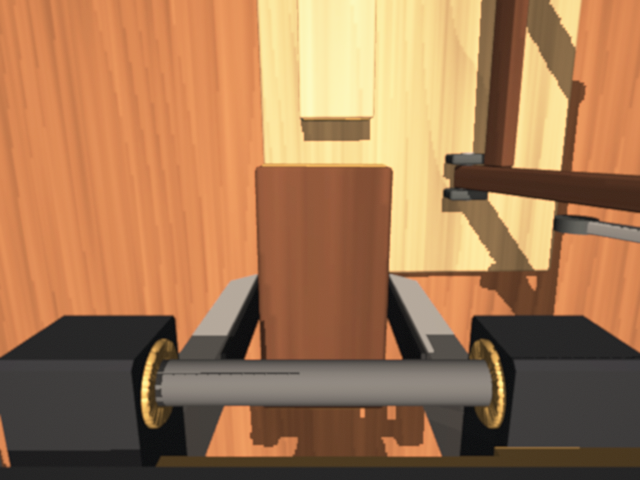

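```bash
python3 - <<'E'
from h import *
c=cam("wrist");t=c["o"]["tool_pos"]
print([(r,c["im"][r,323].tolist()) for r in range(155,176)])
for r in (164,166,168,170,171.5):print(r,plane(c,[[258,r],[390,r]],t[2]+9.5)-t)
print(plane(c,[[301,116.5],[372,116.5]],46))
E
```

```text
[(155, [253, 230, 160]), (156, [253, 231, 160]), (157, [252, 230, 158]), (158, [253, 231, 159]), (159, [253, 230, 159]), (160, [253, 230, 159]), (161, [253, 231, 160]), (162, [252, 226, 151]), (163, [241, 198, 126]), (164, [232, 180, 101]), (165, [236, 180, 95]), (166, [212, 151, 81]), (167, [160, 105, 63]), (168, [145, 87, 58]), (169, [149, 90, 60]), (170, [150, 90, 60]), (171, [149, 90, 60]), (172, [149, 90, 60]), (173, [149, 90, 60]), (174, [150, 91, 61]), (175, [148, 90, 59])]
164 [[-25.15196044  57.79587783   9.5       ]
 [ 27.3272074   57.46968118   9.5       ]]
166 [[-25.18458266  57.01274153   9.5       ]
 [ 27.35090795  56.68618974   9.5       ]]
168 [[-25.21727497  56.22792245   9.5       ]
 [ 27.37465942  55.90101473   9.5       ]]
170 [[-25.25003761  55.44141514   9.5       ]
 [ 27.39846199  55.11415073   9.5       ]]
171.5 [[-25.27465588  54.85042349   9.5       ]
 [ 27.41634754  54.52289104   9.5       ]]
[[422.33155677 -18.26239811  46.        ]
 [475.48285885 -18.59265415  46.        ]]
```

Emit:
apply_moves:
  rows: [3, 0.3, 0, 0, 0, -0.3, 30, 3.5, 0.3, 0, 0, 0, 0, 30, 3.5, 0.3, 1, 0, 0, 0, 30, 2.5, 0.1, 2, 0, 0, 0, 30, 0.8, 0, 2.5, 0, 0, 0, 30, 0, 0, 2.5, 0, 0, 0, 30, 0, 0, 1, 0, 0, 0, 30, 0, 0, 0, 0, 0, 0, 30]

```text
clock: 16.32
tool_pos: [453.8, 28.4, 100.8]
tcp_rot: [-180.0, -0.1, 89.4]
force: [0.6, -0.1, -1.0]
grip_width: 55.3
```

Emit:
apply_moves:
  rows: [0.6, -0.6, 1.0, 0, 0, -0.6, 30, 0, 0, 1.5, 0, 0, 0, 30, 0, 0, 0.5, 0, 0, 0, 30, 0, 0, 0, 0, 0, 0, 30]

```text
clock: 16.82
tool_pos: [448.4, 34.4, 69.9]
tcp_rot: [179.9, -0.1, 90.0]
force: [-0.6, -1.4, -0.6]
grip_width: 55.6
```

Emit:
apply_moves:
  rows: [0, -0.05, 0.8, 0, 0, 0, 30, 0, 0, 0.8, 0, 0, 0, 30, 0, 0, 0, 0, 0, 0, 30]

```text
clock: 17.2
tool_pos: [448.2, 34.3, 53.1]
tcp_rot: [179.9, -0.1, 90.0]
force: [-0.2, -0.6, -0.8]
grip_width: 55.3
```

Emit:
apply_moves:
  rows: [0, -0.03, 0.2, 0, 0, 0, 30, 0, 0, 0.05, 0, 0, 0, 30, 0, 0, 0, 0, 0, 0, 30]

```text
clock: 17.58
tool_pos: [448.2, 34.4, 51.4]
tcp_rot: [179.9, -0.0, 90.0]
force: [0.1, -0.2, -0.6]
grip_width: 55.6
```

```bash
python3 - <<'E'
from h import *
c=cam("scene");big=cv2.resize(c["im"][200:310,260:400],None,fx=5,fy=5,interpolation=cv2.INTER_CUBIC)
cv2.imwrite("pics/s2.png",big[:,:,::-1])
E
```

```text
(no output)
```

View pics/s2.png

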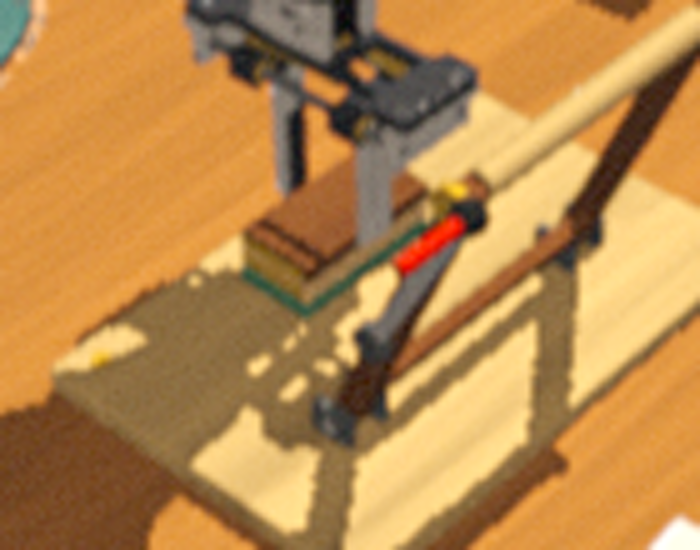

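Lined up well with the pale board; lowering the last bit and releasing.

Emit:
apply_moves:
  rows: [0, 0, 0.1, 0, 0, 0, 30, 0, 0, 0, 0, 0, 0, 75, 0, 0, 0, 0, 0, 0, 75, 0, 0, 0, 0, 0, 0, 75, 0, 0, -1.5, 0, 0, 0, 80, 0, 0, -3, 0, 0, 0, 100, -3, 0, -3, 0, 0, 0, 100, -3, 0, -4, 0, 0, 0, 100, -3, 0, -4, 0, 0, 0, 100, -3, 0, -3, 0, 0, 0, 100, 0, 0, 0, 0, 0, 0, 100]

```text
clock: 19.0
tool_pos: [447.6, -87.6, 247.6]
tcp_rot: [179.7, -0.0, 90.2]
force: [-1.0, -0.5, -0.7]
grip_width: 94.4
```

```bash
python3 - <<'E'
from h import *
c=cam("wrist","w7");print(c["o"]["tool_pos"],c["o"]["tcp_rot"])
c=cam("scene");big=cv2.resize(c["im"][190:310,260:410],None,fx=5,fy=5,interpolation=cv2.INTER_CUBIC)
cv2.imwrite("pics/s3.png",big[:,:,::-1])
E
```

```text
[447.63824172 -87.56205684 247.61047429] [ 1.79669668e+02 -4.57722232e-02  9.01844215e+01]
```

View pics/w7.png

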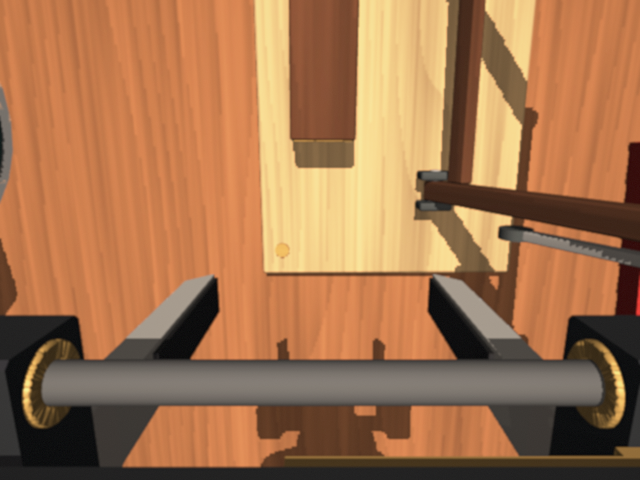

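View pics/s3.png

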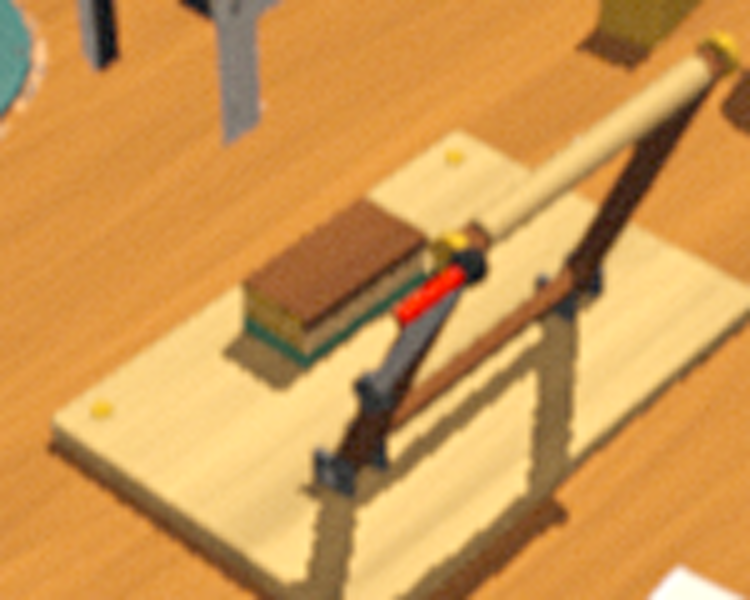

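```bash
python3 - <<'E'
from h import *
t=cam("top");s=cam("scene")
t0=dict(t);t0["im"]=cv2.imread("pics/top0.png")[:,:,::-1].copy();s0=dict(s);s0["im"]=cv2.imread("pics/scene0.png")[:,:,::-1].copy()
def red(c,w):
    H=hsv(c).astype(int);m=((H[...,0]<7)|(H[...,0]>173))&(H[...,1]>185)&(H[...,2]>120)
    ys,xs=np.where(m[w[1]:w[3],w[0]:w[2]]);p=np.c_[xs+w[0],ys+w[1]].astype(float)
    q=p-p.mean(0);u,sv,vt=np.linalg.svd(q,full_matrices=False);d=vt[0];a=q@d
    return p.mean(0),p.mean(0)+d*a.min(),p.mean(0)+d*a.max(),len(p)
a=red(t0,(325,165,375,190));b=red(s0,(325,225,365,270));print(a,b)
c,e=tri(t0,a[0],s0,b[0]);print("pin mid",c,e)
for i in (1,2):
  for j in (1,2): print(i,j,tri(t0,a[i],s0,b[j]))
# crossbar middle: brass ends? posts tops; mid of bar on top view plane z=239
print(plane(t0,[[243,184],[330,185]],239))
E
```

```text
(array([347.69642857, 176.82142857]), array([339.98431795, 176.62921944]), array([356.02420071, 177.02898185]), 56) (array([346.35714286, 248.17857143]), array([351.72245362, 243.66973258]), array([339.76403496, 253.71921246]), 56)
pin mid [ 657.04597706 -113.40688075  252.82151998] 1.7426289089095741
1 1 (array([656.93653186, -93.9572659 , 254.5299369 ]), np.float64(2.3234528978298585))
1 2 (array([ 651.92871592, -107.66140226,  231.87527944]), np.float64(30.854999685359655))
2 1 (array([ 661.83920068, -121.71259867,  272.65667025]), np.float64(31.091699753181345))
2 2 (array([ 656.89371022, -135.27595819,  249.67286054]), np.float64(0.7216106757629406))
[[637.32338455 147.24399613 239.        ]
 [638.48527231 -70.92998985 239.        ]]
```

Emit:
apply_moves:
  rows: [-1.5, 0, -3.5, 0, 0, 0, 50, -1.3, 0, -3.5, 0, 0, 0, 0, 0, 3, -0.5, 0, 0, 0, 0, 0, 4, 0, 0, 0, 0, 0, 0, 4, 0, 0, 0, 0, 0, 0, 4, 0, 0, 0, 0, 0, 0, 4, 0, 0, 0, 0, 0, 0, 4, 0, 0, 0, 0, 0, 0, 1.2, 0, 0, 0, 0, 0, 0, 0, 0, 0, 0, 0, 0]

```text
clock: 20.45
tool_pos: [694.3, -98.1, 309.4]
tcp_rot: [-179.2, -0.6, 91.2]
force: [-0.3, 0.6, -0.3]
grip_width: 0.6
```

Emit:
apply_moves:
  rows: [-1.8, -0.4, 1, -0.8, -0.6, 1.2, 0, 0, 0, 2, 0, 0, 0, 0, 0, 0, 2, 0, 0, 0, 0, 0, 0, 1, 0, 0, 0, 0, 0, 0, 0, 0, 0, 0, 0]

```text
clock: 21.08
tool_pos: [687.5, -113.2, 246.5]
tcp_rot: [-179.8, -0.1, 90.2]
force: [-0.8, 0.1, 0.2]
grip_width: 0.3
```

```bash
python3 - <<'E'
from h import *
c=cam("wrist","w8");print(c["o"]["tool_pos"],c["o"]["tcp_rot"])
c=cam("scene");big=cv2.resize(c["im"][150:310,260:420],None,fx=4,fy=4,interpolation=cv2.INTER_CUBIC)[:600]
cv2.imwrite("pics/s4.png",big[:,:,::-1])
E
```

```text
[ 687.51464707 -113.21328688  246.49513243] [-1.79833422e+02 -6.19558134e-02  9.02449499e+01]
```

View pics/w8.png

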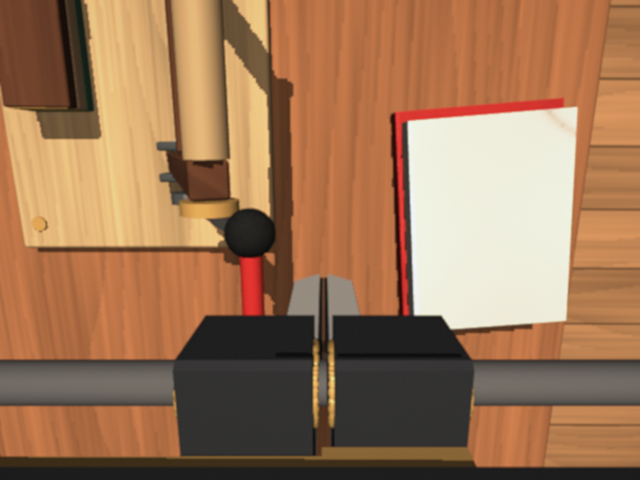

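View pics/s4.png

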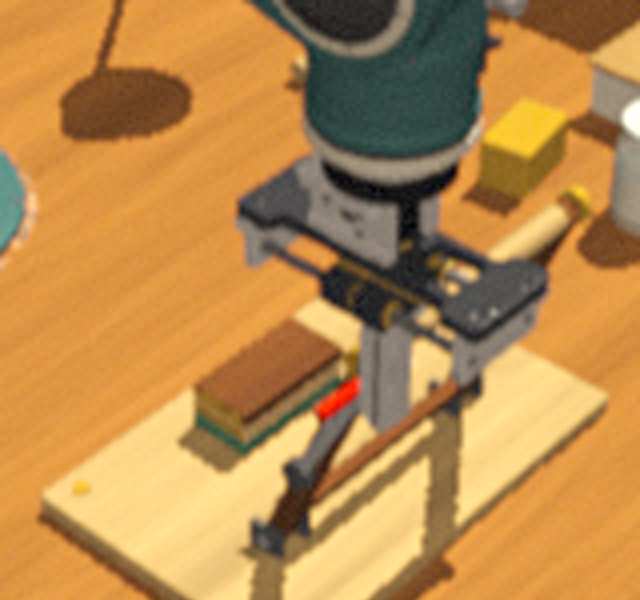

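Emit:
apply_moves:
  rows: [-0.4, -0.5, 0.5, 0, 0, 0, 0, 0, -0.6, 0, 0, 0, 0, 0, 0, 0, 0, 0, 0, 0, 0]

```text
clock: 21.55
tool_pos: [676.6, -117.6, 243.5]
tcp_rot: [180.0, -0.0, 90.2]
force: [0.2, 0.3, 0.3]
grip_width: 0.6
```

Emit:
apply_moves:
  rows: [0, -0.3, 0.25, 0, 0, 0, 0, 0, -1.0, -0.45, 0, 0, 0, 0, 0, -1.3, -0.5, 0, 0, 0, 0, 0, -1.3, -0.35, 0, 0, 0, 0]

```text
clock: 22.05
tool_pos: [635.8, -117.7, 255.1]
tcp_rot: [179.9, -0.0, 90.2]
force: [0.4, -0.7, 0.4]
grip_width: 0.8
```

```bash
python3 - <<'E'
from h import *
c=cam("wrist","w9");print(c["o"]["tool_pos"],c["o"]["tcp_rot"])
E
```

```text
[ 635.80095875 -117.65603277  255.12710459] [ 1.79911260e+02 -2.42671680e-02  9.02383086e+01]
```

View pics/w9.png

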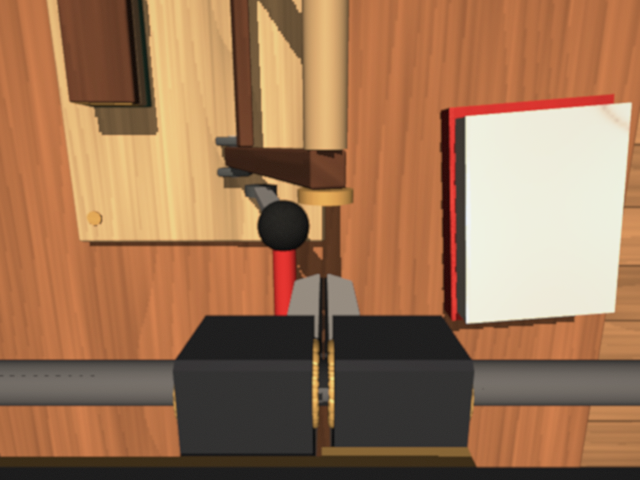

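Emit:
apply_moves:
  rows: [0, -1.3, -0.2, 0, 0, 0, 0, 0, -1.4, -0.07, 0, 0, 0, 0, 0, -1.4, 0.05, 0, 0, 0, 0, 0, -1.4, 0.15, 0, 0, 0, 0, 0, -0.5, 0, 0, 0, 0, 0, 0, 0, 0, 0, 0, 0, 0]

```text
clock: 22.85
tool_pos: [569.2, -118.1, 256.5]
tcp_rot: [180.0, 0.0, 90.2]
force: [-0.8, 0.1, 1.1]
grip_width: 0.5
```

```bash
python3 - <<'E'
from h import *
c=cam("wrist","w10");print(c["o"]["tool_pos"],c["o"]["tcp_rot"])
c=cam("scene");big=cv2.resize(c["im"][150:310,260:420],None,fx=4,fy=4,interpolation=cv2.INTER_CUBIC)[:600]
cv2.imwrite("pics/s5.png",big[:,:,::-1])
E
```

```text
[ 569.17947162 -118.11808093  256.51488395] [1.79967024e+02 4.36434425e-02 9.01917627e+01]
```

View pics/w10.png

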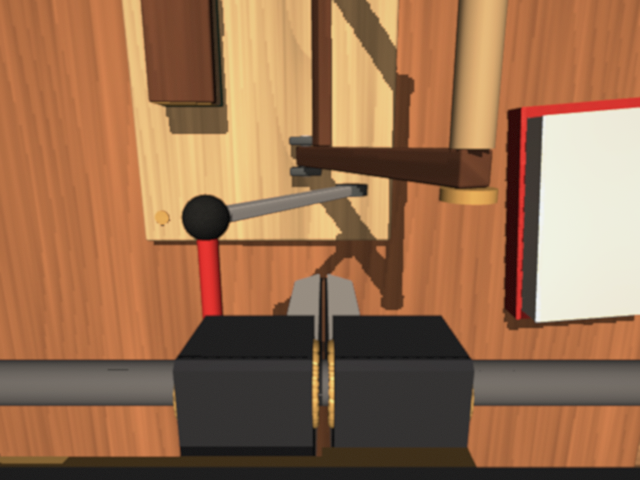

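View pics/s5.png

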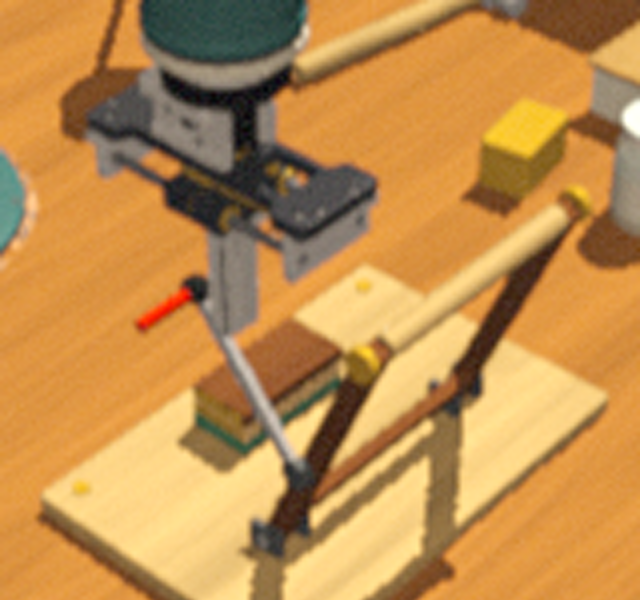

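Emit:
apply_moves:
  rows: [0, 0, -3, 0, 0, 0, 20, 0, 0, -4, 0, 0, 0, 60, 2.5, 1, 0, 0, 0, 0, 70, 3.5, 1.6, 0, 0, 0, 0, 70, 3.5, 1.6, 0, 0, 0, 0, 70, 3.2, 1.4, 0, 0, 0, 0, 70, 2, 0.9, 0, 0, 0, 0, 70, 0, 0, 0, 0, 0, 0, 70]

```text
clock: 23.95
tool_pos: [638.4, 34.2, 327.4]
tcp_rot: [-180.0, -0.1, 90.2]
force: [-0.5, -0.0, -0.3]
grip_width: 65.7
```

```bash
python3 - <<'E'
from h import *
c=cam("wrist","w11");print(c["o"]["tool_pos"],c["o"]["tcp_rot"])
c=cam("scene");big=cv2.resize(c["im"][150:310,260:420],None,fx=4,fy=4,interpolation=cv2.INTER_CUBIC)[:600]
cv2.imwrite("pics/s6.png",big[:,:,::-1])
E
```

```text
[638.35169177  34.17323556 327.38528861] [-1.79959964e+02 -1.46597346e-01  9.01619857e+01]
```

View pics/w11.png

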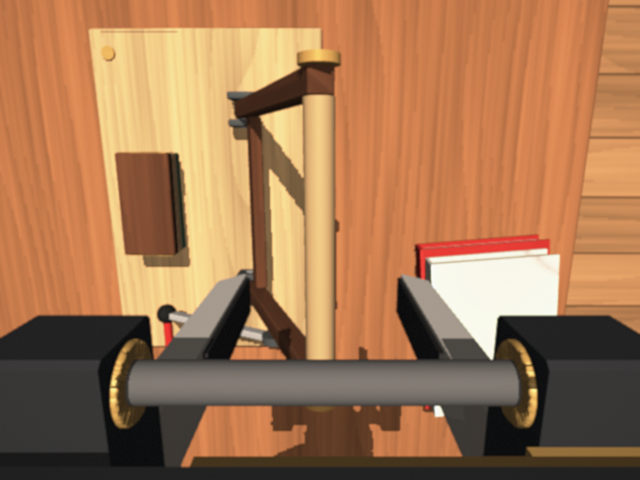

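View pics/s6.png

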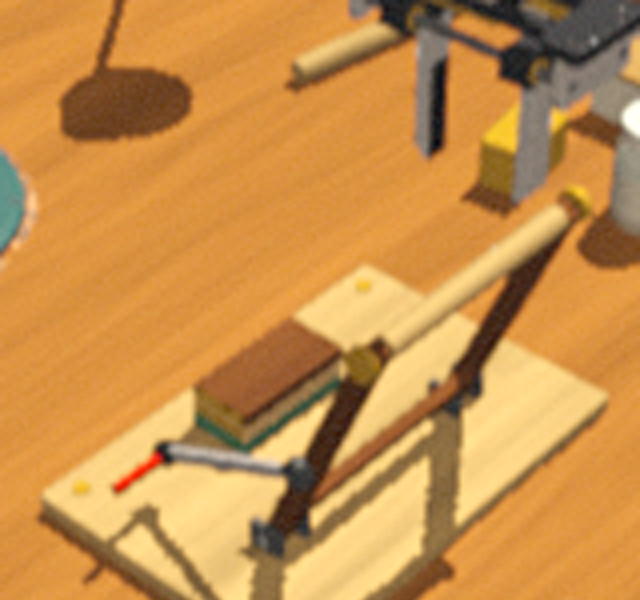

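```bash
python3 - <<'E'
from h import *
s=cam("scene");H=hsv(s).astype(int);m=((H[...,0]<7)|(H[...,0]>173))&(H[...,1]>185)&(H[...,2]>120)
ys,xs=np.where(m[240:300,270:330]);print("red centroid",xs.mean()+270,ys.mean()+240)
for th in (2.0,2.1,2.2,2.3,2.4):
    a=.38-th;print(th,proj(s,[591.5+142*np.sin(a),-114,125+142*np.cos(a)]))
w=cam("wrist");
for r in (150,220,300):
    row=hsv(w)[r].astype(int);print(r,[int(x) for x in (295,300,303,306,320,333,336,340)],[row[x,0] for x in (295,300,303,306,320,333,336,340)])
print(plane(w,[[304,200],[335.5,200],[306,330],[334,330]],241))
E
```

```text
red centroid 294.8333333333333 267.27777777777777
2.0 [[290.05323272 251.6733864 ]]
2.1 [[290.71732107 255.63224189]]
2.2 [[291.71256841 259.71707151]]
2.3 [[293.02609628 263.89331043]]
2.4 [[294.64347548 268.12686519]]
150 [295, 300, 303, 306, 320, 333, 336, 340] [np.int64(19), np.int64(19), np.int64(16), np.int64(16), np.int64(19), np.int64(16), np.int64(11), np.int64(11)]
220 [295, 300, 303, 306, 320, 333, 336, 340] [np.int64(18), np.int64(18), np.int64(17), np.int64(16), np.int64(19), np.int64(16), np.int64(12), np.int64(11)]
300 [295, 300, 303, 306, 320, 333, 336, 340] [np.int64(18), np.int64(17), np.int64(17), np.int64(16), np.int64(19), np.int64(16), np.int64(12), np.int64(12)]
[[626.22219961  62.32587851 241.        ]
 [646.20634782  62.31637122 241.        ]
 [626.63207339 -26.62137326 241.        ]
 [645.73270777 -26.62892716 241.        ]]
```

Emit:
apply_moves:
  rows: [0.3, -0.2, 1.5, 0, 0, 0, 70, 0, 0, 2.5, 0, 0, 0, 70, 0, 0, 2, 0, 0, 0, 70, 0, 0, 0, 0, 0, 0, 70]

```text
clock: 24.65
tool_pos: [634.6, 31.7, 263.8]
tcp_rot: [-179.9, -0.0, 89.7]
force: [-0.5, 0.3, 0.5]
grip_width: 65.6
```

Emit:
apply_moves:
  rows: [0.4, 0.2, 1, 0, 0, -0.3, 70, 0, 0, 1.5, 0, 0, 0, 70, 0, 0, 1.4, 0, 0, 0, 70, 0, 0, 0, 0, 0, 0, 70]

```text
clock: 25.15
tool_pos: [636.8, 35.7, 222.7]
tcp_rot: [-180.0, 0.0, 90.0]
force: [0.1, -0.3, 0.8]
grip_width: 65.7
```

Emit:
apply_moves:
  rows: [0, 0, 0, 0, 0, 0, 30, 0, 0, 0, 0, 0, 0, 0, 0, 0, 0, 0, 0, 0, 0, 0, 0, 0, 0, 0, 0, 0, 0, 0, 0, 0, 0, 0, 0, 0, 0, 0, 0, 0, 0, 0]

```text
clock: 25.9
tool_pos: [636.6, 35.8, 223.8]
tcp_rot: [-180.0, 0.0, 90.0]
force: [-2.8, 0.2, 3.8]
grip_width: 19.2
```

Emit:
apply_moves:
  rows: [0, -1.06, -0.4, 0, 0, 0, 0, 0, -1.07, -0.33, 0, 0, 0, 0, 0, -1.09, -0.29, 0, 0, 0, 0, 0, -1.1, -0.23, 0, 0, 0, 0]

```text
clock: 26.4
tool_pos: [592.9, 35.6, 238.3]
tcp_rot: [179.7, 0.0, 90.0]
force: [4.1, 0.0, 4.9]
grip_width: 19.5
```

Emit:
apply_moves:
  rows: [0, -1.1, -0.05, 0, 0, 0, 0, 0, -1.1, -0.1, 0, 0, 0, 0, 0, -0.9, -0.05, 0, 0, 0, 0, 0, -0.5, 0, 0, 0, 0, 0, 0, 0, 0, 0, 0, 0, 0]

```text
clock: 27.02
tool_pos: [554.6, 35.5, 242.6]
tcp_rot: [179.4, 0.1, 90.0]
force: [3.6, -0.4, 0.1]
grip_width: 19.2
```

Emit:
apply_moves:
  rows: [0, 0, 0, 0, 0, 0, 0, 0, 0, 0, 0, 0, 0, 0, 0, 0, 0, 0, 0, 0, 0, 0, 0, 0, 0, 0, 0, 0, 0, 0, 0, 0, 0, 0, 0]

```text
clock: 27.65
tool_pos: [555.0, 35.5, 242.6]
tcp_rot: [179.4, 0.1, 90.0]
force: [3.5, -0.7, 5.2]
grip_width: 19.3
```

```bash
python3 - <<'E'
from h import *
s=cam("scene");print(s["o"]["tool_pos"],s["o"]["force"],s["o"]["grip_width"])
big=cv2.resize(s["im"][150:310,240:420],None,fx=4,fy=4,interpolation=cv2.INTER_CUBIC)[:600]
cv2.imwrite("pics/s7.png",big[:,:,::-1])
cv2.imwrite("pics/t7.png",cam("top")["im"][:,:,::-1])
w=cam("wrist","w12")
H=hsv(s).astype(int);m=((H[...,0]<7)|(H[...,0]>173))&(H[...,1]>185)&(H[...,2]>120)
ys,xs=np.where(m[240:310,260:330]);print("red",xs.mean()+260,ys.mean()+240)
ph=0.01
for th in (2.2,2.4):
    a=ph-th;print(th,proj(s,[552.7+100*np.sin(ph)+142*np.sin(a),-114,30+100*np.cos(ph)+142*np.cos(a)]))
E
```

```text
[554.95781985  35.50434143 242.64862472] [ 3.48591673 -0.68753446  5.22706061] 19.31169407611755
red 294.09375 275.8125
2.2 [[288.83284605 267.98846386]]
2.4 [[293.74451529 276.28709876]]
```

View pics/s7.png

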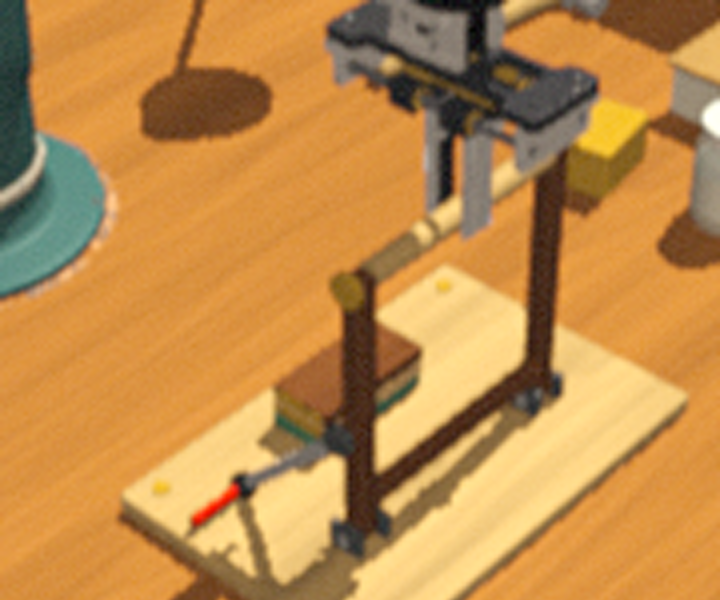

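View pics/t7.png

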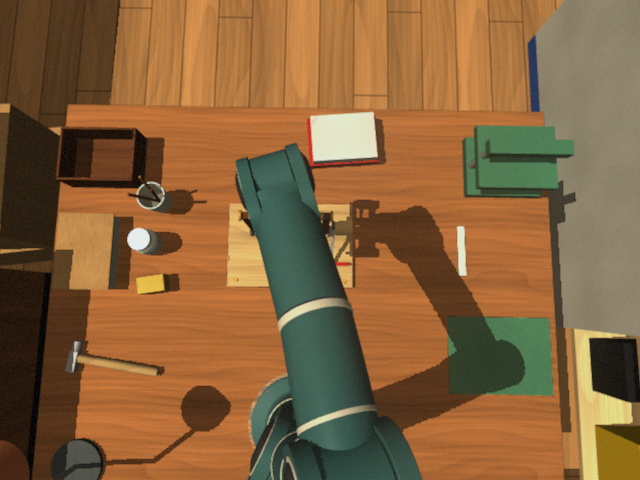

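View pics/w12.png

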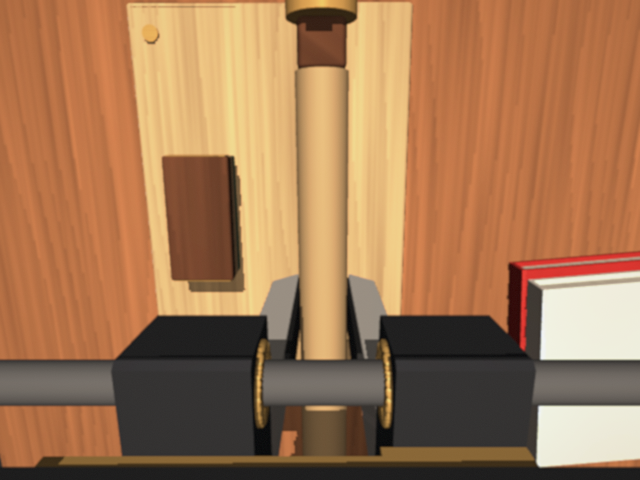

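```bash
python3 - <<'E'
from station import ticket
print(ticket.hand_in())
E
```

```text
the job is handed in; nothing more can be done
None
```

The sewing frame is set up and the job is handed in at about 27.8 s of the 72 s allowed, with the arm still holding the frame upright. The hand-in gave no verdict.

- **Boards:** I placed the pale board on the green pad and the dark board on top of it, and let go of both. The last wrist and scene pictures show the pile flush. Before the dark board went on, the wrist camera put the pale board about 1–2 mm along y from the pad centre. I did not measure the dark board's final offset, only judged it by eye.
- **Kickstand:** I pushed the red pin over its centre with the shut fingers and it fell by itself. With the frame upright the pin shows at pixel (294.1, 275.8) in the scene picture; a leg angle of 2.4 rad would put it at (293.7, 276.3).
- **Frame:** I pinched the crossbar from above and raised it to a lean of about 0.01 rad, worked out from the tool position. The grip opening is 19.3 mm on the 20 mm bar, with about 3.5 N of holding force along x, and the pose stayed still over the last 0.6 s.
- **Other things on the bench:** the last top picture shows them where they started. I compared them by eye.

Two readings disagreed slightly. The pad's centre in y came out between 35 and 38 mm depending on the view, and the tool height at the end was about 2.6 mm above what I had calculated. Both fit the stated camera calibration and the way the bar sits in the grip.

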